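# Shut and lock the blue tile's drawer

### The job

Both drawers of the small wooden tile chest stand open. With the fingertips push the drawer in which the blue test tile lies fully home, then push the black knob of the steel locking bar on top of the chest sideways, all the way over to that drawer's side, so that its tongue locks the drawer. Leave the other drawer standing open as it is, do not touch the tiles or lift anything, and do not disturb the cups and the jar nearby.

Things in the scene. Friction and masses are not known exactly. Their poses are not given: they have to be found in the camera images.
- tile_chest: small light wooden chest, fixed, 140 mm deep (x), 218 wide (y), 80 high, two drawers side by side. Origin: centre of its underside. Front (-x side) faces roughly world +y, turned 0 to 30 degrees towards the robot; drawers slide out there. +y is left for someone facing the front, so the left drawer is the one farther from the robot. Flat top at z = 80 mm. A wall with hung frames rises from world x = 0.58
- left_drawer (a joint): left drawer (seen facing the fronts; centre line at chest y = +57 mm): 0 m = fully home, front flush with the chest; grows as it slides out along chest -x, to at most 0.075. Starts 0.05 to 0.07 open. About 1.5 N friction and slight damping; stays where it is left, no spring or latch
- right_drawer (a joint): right drawer (seen facing the fronts; centre line at chest y = -57 mm): 0 m = fully home, front flush with the chest; grows as it slides out along chest -x, to at most 0.075. Starts 0.05 to 0.07 open. About 1.5 N friction and slight damping; stays where it is left, no spring or latch
- left_drawer_face (a point): point on the outside of the left drawer's front, mid-width, 42 mm above the table; moves with the drawer. The front is a flat upright wooden panel 86 mm wide, z = 16 to 68 mm, 10 mm thick, with a finger notch 24 mm wide, 12 deep in the middle of its top edge. The walls behind it reach z = 55 mm, the floor 22 mm. Fully home, this point is at chest x = -70 mm
- right_drawer_face (a point): point on the outside of the right drawer's front, mid-width, 42 mm above the table; moves with the drawer. The front is a flat upright wooden panel 86 mm wide, z = 16 to 68 mm, 10 mm thick, with a finger notch 24 mm wide, 12 deep in the middle of its top edge. The walls behind it reach z = 55 mm, the floor 22 mm. Fully home, this point is at chest x = -70 mm
- lock_bar (a joint): steel locking bar sliding along chest y on the top front edge: about 0 at the start (tongue before the 24 mm post between the drawers), +0.032 m = left end stop, locks the left drawer, -0.032 = right end stop, locks the right. About 1.5 N friction, slight damping; stays where left. Its tongue, 22 mm wide, hangs before the front (chest x = -79 to -74 mm) down to z = 54 mm
- lock_knob (a point): point on the axis of the bar's upright round black knob, 98.5 mm above the table, at chest x = -58 mm; moves with the bar. Knob diameter 18 mm at this height, 12 at its neck, from z = 85.5 to 103.5 mm; it stands on the bar's flat plate (26 x 36 mm, top at z = 85.5 mm)
- blue_tile: glaze test tile with dark blue glaze, 66 x 36 x 7 mm, lying flat and crosswise in one of the two open drawers just behind its front (which of the two varies), the ochre tile in the other. Origin: centre of its underside; x along its length
- ochre_tile: glaze test tile with ochre glaze, 66 x 36 x 7 mm, lying flat and crosswise in one of the two open drawers just behind its front (which of the two varies), the blue tile in the other. Origin: centre of its underside; x along its length
- bisque_cup: reddish brown unglazed cup, 72 mm across, 80 mm high, a loose bystander behind the chest; origin: centre of its underside
- green_cup: pale green cup, 66 mm across, 57 mm high, a loose bystander behind the chest; origin: centre of its underside
- yellow_jar: white jar with yellow cap, 48 mm across, 68 mm high, a loose bystander behind the chest; origin: centre of its underside
Mind the look-alikes: they are no part of the job. What is shaped like the blue_tile but purple or turquoise is not meant.

How it is judged:
On the way, in this order (a step that is already met when the one before it is completed fails the run):
1. the blue tile's drawer is fully home (((y of blue_tile in the frame of tile_chest above 0 m and value of joint left_drawer below 0.003 m) or (y of blue_tile in the frame of tile_chest below 0 m and value of joint right_drawer below 0.003 m))), for 0.2 s.
2. the locking bar is across that drawer (((y of blue_tile in the frame of tile_chest above 0 m and value of joint left_drawer below 0.003 m and value of joint lock_bar above 0.027 m) or (y of blue_tile in the frame of tile_chest below 0 m and value of joint right_drawer below 0.003 m and value of joint lock_bar below -0.027 m))), for 0.2 s.
At the end, for the whole second after the job is handed in: The drawer with the blue tile is within 3 mm of fully home and the locking bar is within 5 mm of its end stop on that drawer's side, at rest; the other drawer is within 10 mm of where it stood; both tiles lie in their drawers; cups and jar upright within 15 mm of where they stood (((y of blue_tile in the frame of tile_chest above 0 m and value of joint left_drawer below 0.003 m and value of joint lock_bar above 0.027 m and distance of right_drawer_face from where it was at the start of the episode below 0.01 m and y of ochre_tile in the frame of tile_chest below 0 m) or (y of blue_tile in the frame of tile_chest below 0 m and value of joint right_drawer below 0.003 m and value of joint lock_bar below -0.027 m and distance of left_drawer_face from where it was at the start of the episode below 0.01 m and y of ochre_tile in the frame of tile_chest above 0 m)) and distance of each of bisque_cup, green_cup, yellow_jar from where it was at the start of the episode below 0.015 m and angle between each of bisque_cup, green_cup, yellow_jar's own z axis and vertical below 0.2 rad and height (world z) of blue_tile between 0.015 and 0.035 m and height (world z) of ochre_tile between 0.015 and 0.035 m and velocity of joint lock_bar between -0.01 and 0.01 m/s); the robot touches nothing.
It fails at once if the locking bar is pushed across (over 15 mm) before the blue tile's drawer is home ((value of joint lock_bar above 0.015 m or value of joint lock_bar below -0.015 m) and ((y of blue_tile in the frame of tile_chest above 0 m and value of joint left_drawer above 0.006 m) or (y of blue_tile in the frame of tile_chest below 0 m and value of joint right_drawer above 0.006 m))).
It fails at once if the other drawer is moved by more than 10 mm ((y of blue_tile in the frame of tile_chest above 0 m and distance of right_drawer_face from where it was at the start of the episode above 0.01 m) or (y of blue_tile in the frame of tile_chest below 0 m and distance of left_drawer_face from where it was at the start of the episode above 0.01 m)).
It fails at once if the robot touches a tile (contact force between any of the arm, the fingers and blue_tile above 0.3 N or contact force between any of the arm, the fingers and ochre_tile above 0.3 N).
It fails at once if a tile is lifted (height (world z) of any of blue_tile, ochre_tile above 0.045 m).
It fails at once if a cup or the jar is moved by more than 15 mm or lifted (distance of any of bisque_cup, green_cup, yellow_jar from where it was at the start of the episode above 0.015 m).
It also fails if it takes over 51 s, if anything falls off the work surface, if the arm or the gripper's body presses on something with over 40 N, if the wrist force passes 120 N, or if a joint passes its speed limit or range.

### The arm

A 6-joint arm with a two-finger parallel gripper is mounted at the origin on the work surface; the furniture and walls round the work are solid. World frame = base frame: x ahead of the robot, y to its left, z up, the work surface at z = 0. Lengths are in m, angles in rad, forces in N, time in s.
With the tool pointing down it reaches from about 0.25 to 0.725 m from the base axis. Payload 4 kg.
Tool frame: the origin (TCP) lies midway between the tips of the shut fingers; the grasp point (between the pads) lies 19 mm behind it; z points along the fingers, y is the line along which they close (so a half turn about z gives the same grasp; the last joint's range is limited). The gripper opens to 85 mm and grips with 20 to 120 N. Pads are 22 mm wide; open, the fingers measure 114 mm over their backs; the gripper's body (76 mm by 85 mm) begins 54 mm behind the grasp point. The pads swing forward as they close: fully open they stand 13 mm farther back than shut.
Start: joints at [1.177, 0.241, 0.005, 1.335, 0, 1.571], TCP at [0.192, 0.462, 0.231] pointing down, gripper open.
Joint ranges: [-2.72, 2.72], [-1.05, 1.87], [-1.09, 1.28], [-1.99, 2.15], [-1.42, 1.44], [-3.14, 3.14]. Speed limits (rad/s): [2.79, 2.79, 3.14, 3.14, 3.14, 3.14].

### API

Orientations are given as a unit quaternion [x, y, z, w].
In Python, from workcell import monitor, vision, job gives the robot as it stands.
- The arm moves only by the tool move_arm, never from a script. Its argument "moves" is a list that holds one entry, the list of rows, each a list of 5 numbers: the shift along the world's x, y, z in m, then the turn about the world's z in degrees, then the opening in per cent of the stroke, from 0 (shut) to 100 (fully open). In form: [[[x, y, z, turn, gripper], ...]]. A call has 1 to 5 rows; each row is the pose to reach, as a shift and turn from the pose commanded when the call began; what a row does not reach only later rows make up. A row lasts 1/8 s, in which the tool goes at most 62.5 mm and 10.7 degrees, less where a joint would pass 70% of its speed; a pose out of reach is approached as far as the arm can. A call with a gripper value outside its range is refused whole. The fingers move at their own pace and stop on an object; the grip force is fixed at half the most. Time passes only in rows, so rows that repeat a pose let the fingers close. It gives the time, the measured TCP pose, the force, the opening and the grip force at its end, in the units of the state.
- monitor.get_obs(): the state, without advancing time (a new reading comes with each control period).
- vision.camera(name): name is "scene" or "top"; returns a dict with "color" (400x640x3 uint8, red, green, blue), "camera_matrix" (3x3 intrinsics, pixels), "k1" (the pictures are not rectified: a ray, as slopes to the right and down, at radius r is drawn at 1 + k1 r^2 times it, then the intrinsics apply), "eye" and "attitude" of the camera in the world. Camera axes: x right, y up, looking along -z (the intrinsics and any distortion apply to the point x, -y, -z); pixel columns grow to the right and rows downward; lengths in m; the calibration is good to about 2 mm. A picture is of the moment at which its call begins. There is no depth.
- job.job_done(): hands the job in; it is judged then, once.
The state is a dict: "clock": time; "joint_pos": joint angles; "joint_vel": joint speeds; "tau": joint torques, N m; "eef_pos": TCP position; "tool_rot": TCP orientation; "ft_force": force on the tool from outside, world axes, zero at the start; "ft_torque": the same for the moment, N m; "grip_width": finger opening in m; "grasp_force": force on a finger pad.
Only numpy, scipy, OpenCV 4.12 (cv2) and the standard library are available. Lean on these libraries where they do the work, as an engineer would, in place of code of your own. Each camera call takes 0.05 s, during which the arm holds its last target. There are 200 camera calls.

## Working session

There is one attempt and no reset: what is moved stays moved. The work goes in short steps, Python scripts to look and compute and a tool call to move; the robot and the scene stay as the last step left them, time stands still between calls to the robot, and variables do not carry over. Pictures are saved under pics/ and viewed, at most 10 in all, crops included, and the job is handed in when it is done.

Besides the shell and the picture viewer there is one more tool, called by a JSON object that holds its "op" and its "data", one argument or row to a line. move_arm: Moves the arm, as the interface text tells. Its arguments: {"type":"object","properties":{"moves":{"type":"array","items":{"type":"array","items":{"type":"array","items":{"type":"number"}}}}},"required":["moves"]}

```bash
mkdir -p pics; cat > h.py <<'E'
import numpy as np, cv2
from workcell import monitor, vision, job
def grab(n,f=None):
    c=vision.camera(n)
    if f: cv2.imwrite('pics/'+f,c['color'][:,:,::-1])
    return c
def R(c):
    a=np.array(c['attitude'],float)
    if a.size==9: return a.reshape(3,3)
    from scipy.spatial.transform import Rotation
    return Rotation.from_quat(a).as_matrix()
def pt(c,px,z):
    K=np.array(c['camera_matrix'],float).reshape(3,3); k=np.array([c['k1'],0,0,0],float)
    u=cv2.undistortPoints(np.array(px,float).reshape(-1,1,2),K,k,None,None,None)[:,0] if False else cv2.undistortPoints(np.array(px,float).reshape(-1,1,2),K,k)[:,0]
    d=np.c_[u[:,0],-u[:,1],-np.ones(len(u))]@R(c).T
    e=np.array(c['eye'],float); return e+d*((z-e[2])/d[:,2])[:,None]
E
python3 - <<'E'
from h import *
for n in('top','scene'):
    c=grab(n,n+'.png'); print(n,c['eye'],c['attitude'],c['camera_matrix'],c['k1'])
o=monitor.get_obs(); print(o['eef_pos'],o['tool_rot'],o['clock'],o['ft_force'])
E
```

```text
top [0.21027711 0.06669369 1.08819405] [-0.06982657  0.07185706  0.72742555 -0.678832  ] [[482.16815381   0.         322.03697857]
 [  0.         482.16815381 199.01946227]
 [  0.           0.           1.        ]] -0.11172353388362866
scene [-0.01067012 -0.58919783  0.74873055] [ 0.39769544 -0.10527622 -0.2557472   0.87484206] [[488.68178205   0.         312.30296491]
 [  0.         488.68178205 201.97800771]
 [  0.           0.           1.        ]] 0.007476677246225467
[0.19164537 0.46120505 0.23052026] [ 1.95635416e-01  9.80676267e-01 -9.03128288e-04 -1.66990609e-04] 0.1 [ 0.05043636 -0.64135955 -0.34500884]
```

View pics/top.png

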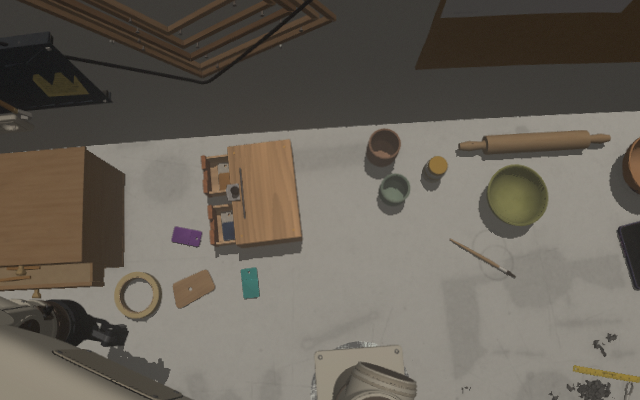

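View pics/scene.png

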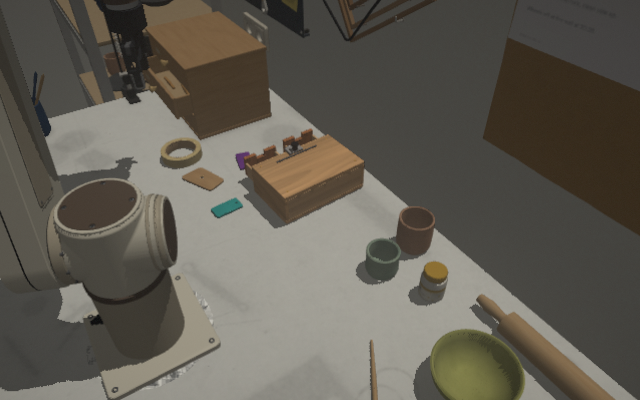

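The top view shows the chest at about (230–300, 140–247), with the blue tile in the nearer drawer at about (228,230). That is the right drawer. The ochre tile is in the farther one at about (223,175), and the knob is at about (233,190). I'll zoom in.

```bash
python3 - <<'E'
import cv2
a=cv2.imread('pics/top.png')[130:260,190:310]
cv2.imwrite('pics/c1.png',cv2.convertScaleAbs(cv2.resize(a,None,fx=4.6,fy=4.6,interpolation=cv2.INTER_CUBIC),alpha=1.5))
E
```

```text
(no output)
```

View pics/c1.png

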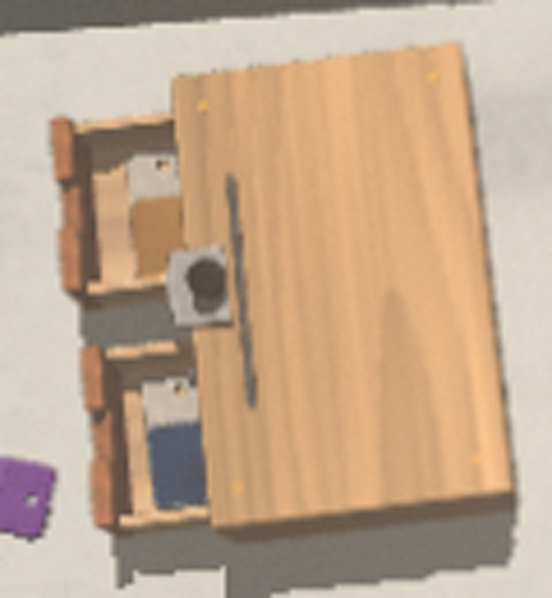

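The crop gives these chest top corners: (172,78), (462,43), (515,490), (215,525). The knob is at (208,282), and the right drawer's outer top edge runs from (85,347) to (97,524).

```bash
python3 - <<'E'
from h import *
c=vision.camera('top')
f=lambda p,z: pt(c,np.array(p)/4.6+[190,130]-0.4,z)
P=f([(172,78),(462,43),(515,490),(215,525)],.08)[:,:2]
print(P); print([np.linalg.norm(P[i]-P[(i+1)%4]) for i in range(4)])
xd=(P[1]-P[0])+(P[2]-P[3]); yd=(P[0]-P[3])+(P[1]-P[2])
ang=np.degrees([np.arctan2(xd[1],xd[0]),np.arctan2(-yd[0],yd[1])]); print(ang)
m=P.mean(0); a=np.radians((ang[0]*140+ang[1]*218)/358); X=np.array([np.cos(a),np.sin(a)]);Y=np.array([-X[1],X[0]])
print('ctr',m,'a',np.degrees(a),X,Y)
L=lambda Q:[((q-m)@X,(q-m)@Y) for q in Q[:,:2]]
print('knob',f([(208,282)],.1035),L(f([(208,282)],.1035)))
print('R front',L(f([(85,347),(97,524)],.068)),'L front',L(f([(52,120),(68,294)],.068)))
for y in(-57,57): print(m+X*-.07+Y*y/1000)
# scene-view check of the top plane
s=vision.camera('scene'); print('scene', pt(s,[(363,157),(291,213)],.08))
E
```

```text
[[0.5470004  0.25689501]
 [0.55428252 0.11751273]
 [0.33871971 0.1051048 ]
 [0.33187012 0.24323822]]
[np.float64(0.1395723820782981), np.float64(0.21591962427253927), np.float64(0.13830313679403294), np.float64(0.21556331907066723)]
[-87.0848909  -86.53679345]
ctr [0.44296819 0.18068769] a -86.75113323701714 [ 0.05667304 -0.99839279] [0.99839279 0.05667304]
knob [[0.44046971 0.23848703 0.1035    ]] [(np.float64(-0.05784804336938419), np.float64(0.0007812023433974993))]
R front [(np.float64(-0.12444311301267647), np.float64(-0.014450100432217722)), (np.float64(-0.12559607763167205), np.float64(-0.09864599789864598))] L front [(np.float64(-0.13200716302662305), np.float64(0.0988907552276602)), (np.float64(-0.1305580465609996), np.float64(0.012105168958354957))]
[0.38209269 0.24734482]
[0.49590946 0.25380555]
scene [[0.56181847 0.12818966 0.08      ]
 [0.32734814 0.05495709 0.08      ]]
```

Measured sizes match the given ones: about 139 x 216 mm, the knob at chest x = -57.8 mm and y ≈ 0, and the right drawer 55 mm open. Next I move in front of the right drawer with fingers shut, turning -64°.

{"op": "move_arm", "data": {
  "moves": [
    [[0.04,-0.025,0,-10.5,0],[0.08,-0.05,0,-21,0],[0.12,-0.075,0,-31.5,0],[0.155,-0.1,0,-42,0],[0.185,-0.118,0,-52.5,0]]
  ]
}}

```text
clock: 0.82
eef_pos: [0.378, 0.3424, 0.2311]
tool_rot: [0.612, 0.791, -0.0, -0.0]
ft_force: [0.9, -0.5, -0.3]
grip_width: 0.0001
grasp_force: 0.0
```

{"op": "move_arm", "data": {
  "moves": [
    [[0,0,-0.04,-10.5,0],[0,0,-0.08,-11.7,0],[0,0,-0.12,-11.7,0],[0,0,-0.12,-11.7,0],[0,0,-0.12,-11.7,0]]
  ]
}}

```text
clock: 1.45
eef_pos: [0.3775, 0.3443, 0.1125]
tool_rot: [0.687, 0.727, 0.001, 0.0]
ft_force: [-0.4, -0.2, -0.1]
grip_width: 0.0001
grasp_force: 0.0
```

```bash
cat >> h.py <<'E'
m=np.array([.44297,.18069]);a=np.radians(-86.75);X=np.array([np.cos(a),np.sin(a)]);Y=np.array([-X[1],X[0]])
def st():
    o=monitor.get_obs();p=np.array(o['eef_pos']);q=o['tool_rot'];d=p[:2]-m
    f=np.array(o['ft_force']);print('t',o['clock'],'p',p.round(4),'chest',(d@X).round(4),(d@Y).round(4),'ydir',np.degrees(2*np.arctan2(q[1],q[0]))-90,'w',o['grip_width'],'F chest',f[:2]@X,f[:2]@Y,f[2])
E
python3 -c "
from h import *
st(); grab('scene','s2.png')
a=cv2.imread('pics/s2.png')[60:260,130:400]; cv2.imwrite('pics/c2.png',cv2.resize(a,None,fx=2.5,fy=2.5))"
```

```text
t 1.45 p [0.3775 0.3443 0.1125] chest -0.1671 -0.0561 ydir 3.2383526025153913 w 0.00010045553058204815 F chest 0.16786138270008424 -0.3723890296358518 -0.07824920864353424
```

View pics/c2.png

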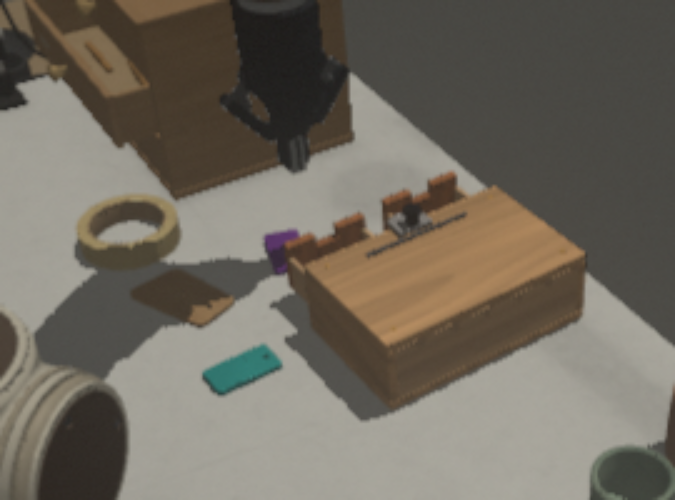

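The scene view shows the shut fingers at about (290,160) in the crop, hovering in front of the right drawer with clear space below. I'll descend, then push along chest +x.

{"op": "move_arm", "data": {
  "moves": [
    [[0,0,-0.035,0,0],[0,0,-0.067,0,0],[0,0,-0.067,0,0],[0.001,-0.01,-0.067,0,0],[0.001,-0.02,-0.067,0,0]]
  ]
}}

```text
clock: 2.12
eef_pos: [0.3791, 0.3241, 0.0462]
tool_rot: [0.687, 0.727, 0.002, 0.0]
ft_force: [-0.4, -0.8, -0.2]
grip_width: 0.0
grasp_force: 0.0
```

{"op": "move_arm", "data": {
  "moves": [
    [[0.001,-0.01,0,0,0],[0.001,-0.02,0,0,0],[0.002,-0.03,0,0,0],[0.002,-0.04,0,0,0],[0.003,-0.046,0,0,0]]
  ]
}}

```text
clock: 2.75
eef_pos: [0.3806, 0.277, 0.0443]
tool_rot: [0.687, 0.727, -0.0, -0.0]
ft_force: [0.1, 1.1, 1.1]
grip_width: -0.0
grasp_force: 0.9
```

```bash
python3 -c "
from h import *
st()"
```

```text
t 2.75 p [0.3806 0.277  0.0443] chest -0.0996 -0.0568 ydir 3.2154887693112357 w -4.9594517898716845e-05 F chest -1.130765829776571 0.11531946355107044 1.1110925410459576
```

Contact is made. The remaining distance is about 19 mm, so I'll go on in small steps until the force rises.

{"op": "move_arm", "data": {
  "moves": [
    [[0.0,-0.005,0,0,0],[0.001,-0.01,0,0,0],[0.001,-0.014,0,0,0],[0.001,-0.017,0,0,0],[0.001,-0.017,0,0,0]]
  ]
}}

```text
clock: 3.38
eef_pos: [0.3817, 0.2601, 0.0441]
tool_rot: [0.687, 0.727, -0.001, 0.0]
ft_force: [0.3, -0.1, 0.1]
grip_width: -0.0003
grasp_force: 0.0
```

{"op": "move_arm", "data": {
  "moves": [
    [[0.0,-0.001,0,0,0],[0,-0.002,0,0,0],[0,-0.003,0,0,0],[0,-0.003,0,0,0],[0,-0.003,0,0,0]]
  ]
}}

```text
clock: 4.0
eef_pos: [0.3817, 0.258, 0.0442]
tool_rot: [0.687, 0.727, 0.0, -0.0]
ft_force: [-0.0, 3.5, -2.5]
grip_width: 0.0
grasp_force: 1.7
```

```bash
python3 -c "
from h import *
st()"
```

```text
t 4.0 p [0.3817 0.258  0.0442] chest -0.0807 -0.0567 ydir 3.250746688117985 w 3.326936747408763e-05 F chest -3.4582528877615966 0.19468347392055724 -2.5308045923723737
```

{"op": "move_arm", "data": {
  "moves": [
    [[0.0,-0.001,0,0,0],[0,-0.002,0,0,0],[0,-0.002,0,0,0],[0,-0.002,0,0,0]]
  ]
}}

```text
clock: 4.5
eef_pos: [0.3818, 0.2581, 0.0443]
tool_rot: [0.686, 0.727, 0.002, -0.002]
ft_force: [-0.4, 9.5, -4.9]
grip_width: 0.0
grasp_force: 4.8
```

{"op": "move_arm", "data": {
  "moves": [
    [[0.0,-0.001,0,0,0],[0,-0.002,0,0,0],[0,-0.002,0,0,0],[0,-0.002,0,0,0]]
  ]
}}

```text
clock: 5.0
eef_pos: [0.3817, 0.2582, 0.0444]
tool_rot: [0.686, 0.728, 0.003, -0.004]
ft_force: [-1.6, 14.9, -9.4]
grip_width: 0.0001
grasp_force: 7.7
```

The force rises to 15 N with no further motion, so the drawer is at its stop. I'll back off, rise and look.

{"op": "move_arm", "data": {
  "moves": [
    [[-0.001,0.02,0,0,0],[-0.002,0.05,0,0,0],[-0.002,0.06,0.05,0,0],[-0.002,0.06,0.1,0,0],[-0.002,0.06,0.12,0,0]]
  ]
}}

```text
clock: 5.62
eef_pos: [0.3812, 0.3147, 0.1677]
tool_rot: [0.687, 0.727, 0.002, 0.001]
ft_force: [1.1, -0.3, -0.2]
grip_width: 0.0001
grasp_force: 0.0
```

```bash
python3 -c "
from h import *
st(); grab('top','t3.png')
a=cv2.imread('pics/t3.png')[120:260,180:310]; cv2.imwrite('pics/c3.png',cv2.convertScaleAbs(cv2.resize(a,None,fx=4,fy=4,interpolation=cv2.INTER_CUBIC),alpha=1.5))"
```

```text
t 5.625 p [0.3812 0.3147 0.1677] chest -0.1373 -0.054 ydir 3.251044300087088 w 6.585733552351003e-05 F chest 0.38388593161173257 1.102693480384669 -0.16271979337934514
```

View pics/c3.png

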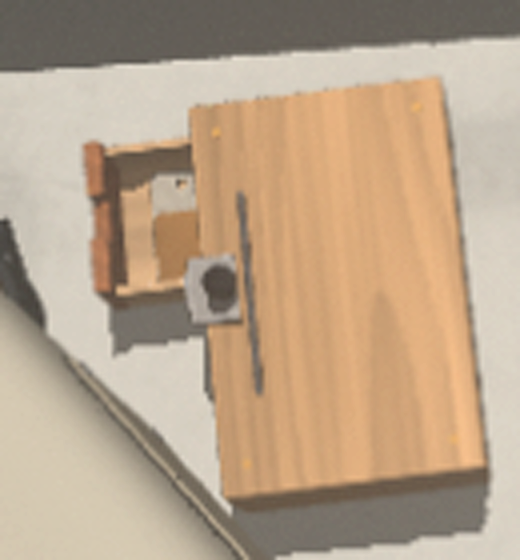

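The view shows the right drawer flush and the left one unmoved, with the knob at crop (218,285). Next I go to the knob's left side.

{"op": "move_arm", "data": {
  "moves": [
    [[0.03,-0.02,0,0,0],[0.07,-0.05,0,0,0],[0.104,-0.073,0,0,0],[0.104,-0.073,0,0,0],[0.104,-0.073,0,0,0]]
  ]
}}

```text
clock: 6.3
eef_pos: [0.4831, 0.2403, 0.1634]
tool_rot: [0.687, 0.727, -0.001, -0.0]
ft_force: [-0.3, -0.6, 0.1]
grip_width: -0.0002
grasp_force: 0.0
```

{"op": "move_arm", "data": {
  "moves": [
    [[0,0,-0.03,0,0],[0,0,-0.06,0,0],[0,0,-0.074,0,0],[0,0,-0.074,0,0],[0,0,-0.074,0,0]]
  ]
}}

```text
clock: 6.92
eef_pos: [0.4844, 0.2414, 0.0914]
tool_rot: [0.687, 0.727, 0.001, 0.0]
ft_force: [0.3, 1.2, 1.3]
grip_width: -0.0001
grasp_force: 0.0
```

```bash
python3 -c "
from h import *
st()"
```

```text
t 6.925 p [0.4844 0.2414 0.0914] chest -0.0583 0.0448 ydir 3.272099702167253 w -0.00014027749852451451 F chest -1.218558642934489 0.37087637192846507 1.2517292584387805
```

{"op": "move_arm", "data": {
  "moves": [
    [[-0.009,-0.001,0.002,0,0],[-0.018,-0.001,0.002,0,0],[-0.026,-0.002,0.002,0,0],[-0.034,-0.002,0.002,0,0],[-0.04,-0.002,0.002,0,0]]
  ]
}}

```text
clock: 7.55
eef_pos: [0.4438, 0.2387, 0.0928]
tool_rot: [0.687, 0.727, 0.0, 0.0]
ft_force: [1.8, -1.0, 3.0]
grip_width: 0.0006
grasp_force: 1.3
```

{"op": "move_arm", "data": {
  "moves": [
    [[-0.005,0,0,0,0],[-0.009,-0.001,0,0,0],[-0.012,-0.001,0,0,0],[-0.013,-0.001,0,0,0],[-0.013,-0.001,0,0,0]]
  ]
}}

```text
clock: 8.18
eef_pos: [0.4308, 0.2377, 0.0922]
tool_rot: [0.687, 0.727, -0.0, -0.0]
ft_force: [1.5, 0.8, 2.4]
grip_width: 0.0003
grasp_force: 1.0
```

```bash
python3 -c "
from h import *
st()"
```

```text
t 8.175 p [0.4308 0.2377 0.0922] chest -0.0577 -0.009 ydir 3.239281183237381 w 0.0002722689563395011 F chest -0.7091830871283153 1.5125536220744547 2.41557299206226
```

Not at the end stop yet, since the force is only the bar's friction. I'll continue in small steps.

{"op": "move_arm", "data": {
  "moves": [
    [[-0.001,0,0,0,0],[-0.002,0,0,0,0],[-0.003,0,0,0,0],[-0.003,0,0,0,0]]
  ]
}}

```text
clock: 8.68
eef_pos: [0.4292, 0.2377, 0.0925]
tool_rot: [0.687, 0.727, 0.001, 0.001]
ft_force: [5.8, -0.4, -0.3]
grip_width: -0.0001
grasp_force: 2.5
```

{"op": "move_arm", "data": {
  "moves": [
    [[-0.001,0,0,0,0],[-0.002,0,0,0,0],[-0.003,0,0,0,0],[-0.003,0,0,0,0]]
  ]
}}

```text
clock: 9.18
eef_pos: [0.4287, 0.2378, 0.0929]
tool_rot: [0.687, 0.726, 0.003, 0.003]
ft_force: [10.7, -0.3, -3.2]
grip_width: -0.0002
grasp_force: 4.4
```

The end stop is reached: the position stalls and the force rises to 10.7 N. I'll back off sideways, lift clear and check.

{"op": "move_arm", "data": {
  "moves": [
    [[0.015,0.001,0,0,0],[0.03,0.002,0,0,0],[0.03,0.002,0.04,0,0],[0.03,0.002,0.08,0,0],[0.03,0.002,0.12,0,0]]
  ]
}}

```text
clock: 9.8
eef_pos: [0.4545, 0.2395, 0.2128]
tool_rot: [0.687, 0.727, -0.001, -0.001]
ft_force: [0.7, 0.1, 0.1]
grip_width: 0.0001
grasp_force: 0.0
```

{"op": "move_arm", "data": {
  "moves": [
    [[-0.02,0.04,0,0,0],[-0.06,0.08,0,0,0],[-0.1,0.12,0,0,0],[-0.14,0.15,0,0,0],[-0.14,0.15,0,0,0]]
  ]
}}

```text
clock: 10.42
eef_pos: [0.3122, 0.3912, 0.2117]
tool_rot: [0.685, 0.729, -0.001, -0.0]
ft_force: [0.8, -0.5, 0.2]
grip_width: 0.0004
grasp_force: 0.0
```

```bash
python3 -c "
from h import *
st(); grab('top','t4.png')
a=cv2.imread('pics/t4.png')[120:260,180:310]; cv2.imwrite('pics/c4.png',cv2.convertScaleAbs(cv2.resize(a,None,fx=4,fy=4,interpolation=cv2.INTER_CUBIC),alpha=1.5))"
```

```text
t 10.425 p [0.3122 0.3912 0.2117] chest -0.2176 -0.1186 ydir 3.567134379247264 w 0.0003798146685948998 F chest 0.5333907642306568 0.7690631660305782 0.1552221810815371
```

View pics/c4.png

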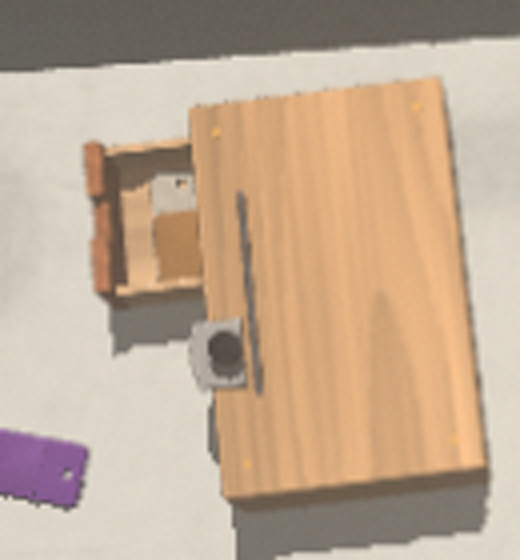

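The picture shows the knob at (226,351), moved about 32 mm to the right end. The right drawer is shut, the left one is unmoved and the arm is clear.

```bash
python3 -c "
from h import *
print(job.job_done())"
```

```text
the job is handed in; nothing more can be done
None
```

I pushed the blue tile's (right) drawer fully home and slid the locking bar to its right end stop over it; the left drawer was left open, the arm was clear at hand-in (about 10 s), and the hand-in call gave no verdict.

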